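Clamp the levelling block and hold the tilt gauge on its mark

ROBOT

A 6-joint arm with a two-finger parallel gripper is mounted at the origin on the work surface. World frame = base frame: x ahead of the robot, y to its left, z up, the work surface at z = 0. Lengths are in m, angles in rad, forces in N, time in s.
With the tool pointing down it reaches from about 0.3 to 0.825 m from the base axis. Payload 5.4 kg.
Tool frame: the origin (TCP) lies midway between the tips of the shut fingers; the grasp point (between the pads) lies 19 mm behind it; z points along the fingers, y is the line along which they close (so a half turn about z gives the same grasp; the last joint's range is limited). The gripper opens to 92 mm and grips with 3 to 60 N. Pads are 20 mm wide; open, the fingers measure 128 mm over their backs; the gripper's body (75 mm by 189 mm) begins 69 mm behind the grasp point.
Start: joints at [1.016, 0.158, 1.597, -0, 1.386, -0.21], TCP at [0.194, 0.541, 0.215] pointing down, gripper open.
Joint ranges: [-2.91, 2.91], [-0.94, 2.29], [0.18, 2.7], [-1.29, 4.43], [0.17, 2.64], [-3, 3]. Speed limits (rad/s): [2.57, 2.57, 3.14, 3.14, 3.14, 3.14].

INTERFACE

Orientations are given as a unit quaternion [w, x, y, z].
In Python, from rig import manip gives the robot as it stands.
- The arm moves only by the tool drive_tool, never from a script. Its argument "commands" is one flat list of numbers, 7 for each row, row after row: the turn, a rotation vector about the world's x, y, z in fractions of the full range, 1 being 4 rad, then the shift along the world's x, y, z in shares of 1000 mm (1.0 is 1000 mm), then the finger opening in mm, from 0 to 91.9. In form: [rx, ry, rz, x, y, z, claw, rx, ry, rz, x, y, z, claw, ...]. A call has 1 to 8 rows; each row is the pose to reach, as a shift and turn from the pose commanded when the call began; what a row does not reach only later rows make up. A row lasts 1/12 s, in which the tool goes at most 41.7 mm and 7.16 degrees, less where a joint would pass 70% of its speed; a pose out of reach is approached as far as the arm can. No shift or turn number may pass 1 either way. A call with a gripper value outside its range is refused whole. The fingers move at their own pace and stop on an object; the grip force is fixed at half the most. Time passes only in rows, so rows that repeat a pose let the fingers close. It gives the time, the measured TCP pose, the force, the opening and the grip force at its end, in the units of the state.
- manip.get_obs(): the state, without advancing time (a new reading comes with each control period).
- manip.read_camera(name): name is "scene" or "side" or "wrist"; returns the picture (400x640x3 uint8, blue, green, red); there is no depth.
- manip.calibration(name): a dict with "K" (3x3 intrinsics, pixels), "rvec" (rotation vector, rad) and "tvec" (3), from world to camera coordinates, as OpenCV has them; the wrist camera has in their place "mount" (4x4, takes a point from camera to tool coordinates, whose origin is the TCP and whose axes are the flange's). Camera axes: x right, y down, z forward; pixel columns grow to the right and rows downward; lengths in m; the calibration is good to about 2 mm. A picture is of the moment at which its call begins: read the wrist's pose just before it. calibration takes no time and is no camera call.
- manip.finish_job(): hands the job in; it is judged then, once.
The state is a dict: "clock": time; "joint_pos": joint angles; "qvel": joint speeds; "joint_torque": joint torques, N m; "eef_pos": TCP position; "tool_rot": TCP orientation; "contact_force": force on the tool from outside, world axes, zero at the start; "ft_torque": the same for the moment, N m; "grip_width": finger opening in m; "gripper_force": force on a finger pad.
Only numpy, scipy, OpenCV 4.12 (cv2) and the standard library are available. Lean on these libraries where they do the work, as an engineer would, in place of code of your own. Each camera call takes 0.05 s, during which the arm holds its last target. There are 200 camera calls.

TASK

Clamp the levelling block down by turning both of its blue screws clockwise to their end stops. Then pick up the tilt gauge by its black post, set it upright and centred on the block's uneven two-ribbed stud, its dial facing along the ribs, and rock it over on the stud until its hanging blue pointer settles on the red mark. Finish while holding it still right there, gripped and resting gently on the stud, with the bottles and the aluminium offcut left where they were.

Things in the scene. Friction and masses are not known exactly. Their poses are not given: they have to be found in the camera images.
- base: levelling block, fixed to the bench: an aluminium plate 100 (x) x 250 (y) x 12 mm carrying a two-ribbed stud at its centre and a blue screw at each end; origin at the centre of its underside on the bench (z = 0), z up
- stud: dark steel stud 44 x 44 mm fixed on the centre of the plate; origin at the centre of its foot, 12 mm above the bench, axes as the plate. Its uneven top is two round ribs of 6 mm radius running along its x axis: a brass rib at y = +14 mm, crest 64 mm above the bench, and a grey steel rib at y = -14 mm, crest 60 mm above the bench
- stud_top (a point): point over the middle of the stud at the height of the brass rib's crest, 64 mm above the bench. A foot left lying on both ribs slopes 0.14 rad, down towards the stud's -y; a gauge held upright or leaning towards +y touches the brass rib only
- screw_left (a joint): blue clamp screw at y = +92 mm of the plate: 0 to 1.3 rad, grows clockwise seen from above, 1.3 is its end stop; friction about 0.06 Nm, stays where left. Its grip is an upright bar 42 mm long, 14 mm thick, from 26 to 56 mm above the bench, on a disc of 22 mm radius; the bar lies along the plate's x axis at 0 and is turned clockwise from it by the joint value
- screw_left_grip (a point): on the left screw's axis, at the height to grip its bar, 49 mm above the bench; turns with the screw (x along the bar)
- screw_right (a joint): the same kind of clamp screw at y = -92 mm of the plate, same values
- screw_right_grip (a point): on the right screw's axis, at the height to grip its bar, 49 mm above the bench; turns with the screw (x along the bar)
- gauge: tilt gauge, loose, 0.28 to 0.5 kg, 180 mm high, standing on the bench: steel foot 40 (x) x 100 (y) x 10 mm, white round dial 124 mm across, 12 mm thick, its axis along x, centre 72 mm up, and on top a black grip post 24 (x) x 30 (y) mm, free of the dial from 134 to 180 mm up. Origin at the centre of the underside of the foot, z up; both faces are alike
- gauge_grip (a point): point inside the black post where it is well gripped, 161 mm above the gauge's underside on its z axis
- pointer (a joint): blue pointer, a free pendulum on the dial's centre turning about the gauge's x axis: always hangs straight down after about 1 s of swinging; 0 when the gauge is upright, positive when the tip stands on the gauge's +y side, so it equals the lean of the gauge's top towards its +y side (rad)
- pointer_tip (a point): tip of the pointer, 50 mm from the dial's centre, in the gauge's middle plane
- mark (a joint): red mark on the dial's lower rim, set beforehand and stiff: angle of the mark from the dial's lowest point towards the gauge's +y side, 0.20 to 0.45 rad; the pointer is on the mark when both joints read the same
- mark_tip (a point): inner end of the red mark, 50 mm from the dial's centre, in the gauge's middle plane; coincides with the pointer's tip when the pointer is on the mark
- amber_bottle: amber solvent bottle with a red cap, 72 mm across, 150 mm high, bystander, stands on the bench; origin at the centre of its underside
- clear_bottle: clear solvent bottle with a blue cap, 72 mm across, 150 mm high, bystander, stands on the bench; origin at the centre of its underside
- offcut: aluminium rail offcut 40 x 60 x 20 mm with a black stripe, bystander, lies on the bench; origin at the centre of its underside

How it is judged:
On the way, in this order (a step that is already met when the one before it is completed fails the run):
1. both screws are turned to their end stops while the gauge is not yet on the stud (value of joint each of screw_left, screw_right above 1.2 rad and height (world z) of gauge below 0.02 m), for 0.2 s.
2. the gauge stands upright (within 0.17 rad) on the stud (contact force between gauge and stud above 0.3 N and horizontal distance between gauge and stud_top below 0.022 m and height (world z) of gauge above 0.05 m and angle between gauge's own x axis and vertical between 1.4 and 1.74 rad and angle between the x axis of gauge and the x axis of stud, either way round below 0.3 rad and angle between gauge's own z axis and vertical below 0.17 rad), for 0.2 s.
At the end, for the whole second after the job is handed in: Both screws over 1.2 rad; gauge gripped (over 2 N), still, on the stud (0.3 to 20 N), within 22 mm of its centre, foot over 50 mm up, its x axis within 0.3 rad of the ribs and 0.17 of level; pointer tip within 3 mm (3.4 deg) of the mark, settled (value of joint each of screw_left, screw_right above 1.2 rad and contact force between gauge and stud between 0.3 and 20 N and horizontal distance between gauge and stud_top below 0.022 m and height (world z) of gauge above 0.05 m and angle between gauge's own x axis and vertical between 1.4 and 1.74 rad and angle between the x axis of gauge and the x axis of stud, either way round below 0.3 rad and contact force between the fingers and gauge above 2 N and distance between pointer_tip and mark_tip below 0.003 m and velocity of joint pointer between -0.4 and 0.4 rad/s and linear speed of gauge below 0.02 m/s and angular speed of gauge below 0.1 rad/s); the arm keeps its last pose, push and grip.
It fails at once if a bottle or the offcut is moved by more than 20 mm (distance of any of amber_bottle, clear_bottle, offcut from where it was at the start of the episode above 0.02 m).
It fails at once if the gauge is pressed on the stud with more than 45 N (contact force between gauge and stud above 45 N).
It also fails if it takes over 72 s, if anything falls off the work surface, if the arm or the gripper's body presses on something with over 40 N, if the wrist force passes 120 N, or if a joint passes its speed limit or range.

## Working session

There is one attempt and no reset: what is moved stays moved. The work goes in short steps, Python scripts to look and compute and a tool call to move; the robot and the scene stay as the last step left them, time stands still between calls to the robot, and variables do not carry over. Pictures are saved under pics/ and viewed, at most 10 in all, crops included, and the job is handed in when it is done.

Besides the shell and the picture viewer there is one more tool, called after "Emit:" as name(argument=value, ...) on one line, values as JSON. drive_tool: Moves the arm, as the interface text tells. Its arguments: {"type":"object","properties":{"commands":{"type":"array"}},"required":["commands"]}

```bash
mkdir -p pics; python3 - <<'E'
from rig import manip
import cv2,numpy as np
o=manip.get_obs();print({k:np.round(v,3) for k,v in o.items()})
for n in("scene","side"):
    cv2.imwrite(f"pics/{n}0.png",manip.read_camera(n)); print(n,manip.calibration(n))
print(manip.calibration("wrist"))
E
```

```text
{'clock': np.float64(0.0), 'joint_pos': array([ 1.016,  0.159,  1.598, -0.   ,  1.386, -0.21 ]), 'qvel': array([-0.   , -0.001,  0.001,  0.001, -0.002, -0.   ]), 'joint_torque': array([ 2.0000e-03, -3.8555e+01, -3.2211e+01,  7.0000e-02,  3.8000e-02,
       -0.0000e+00]), 'eef_pos': array([0.194, 0.541, 0.214]), 'tool_rot': array([-0.   ,  0.172,  0.985, -0.001]), 'contact_force': array([ 0.83 ,  0.292, -0.268]), 'ft_torque': array([-0.028, -0.014, -0.003]), 'gripper_force': np.float64(0.0), 'grip_width': np.float64(0.092)}
scene {'K': array([[423.87439583,   0.        , 317.8388845 ],
       [  0.        , 423.87439583, 197.22665643],
       [  0.        ,   0.        ,   1.        ]]), 'rvec': array([ 2.10211068,  1.40062618, -0.50762036]), 'tvec': array([-0.18498685, -0.28297709,  1.42657185])}
side {'K': array([[396.7655176 ,   0.        , 318.87180913],
       [  0.        , 396.7655176 , 200.87660204],
       [  0.        ,   0.        ,   1.        ]]), 'rvec': array([ 2.24708687, -0.26809924,  0.15347256]), 'tvec': array([-0.49958779,  0.15681581,  1.2163629 ])}
{'K': array([[319.8177199 ,   0.        , 324.82998415],
       [  0.        , 319.8177199 , 198.30547761],
       [  0.        ,   0.        ,   1.        ]]), 'mount': array([[ 2.39245394e-05, -9.60954683e-01, -2.76705793e-01,
         7.85778079e-02],
       [ 9.99999843e-01,  1.77933712e-04, -5.31473146e-04,
        -1.25406566e-03],
       [ 5.59956897e-04, -2.76705737e-01,  9.60954537e-01,
        -1.69648769e-01],
       [ 0.00000000e+00,  0.00000000e+00,  0.00000000e+00,
         1.00000000e+00]])}
```

View pics/scene0.png

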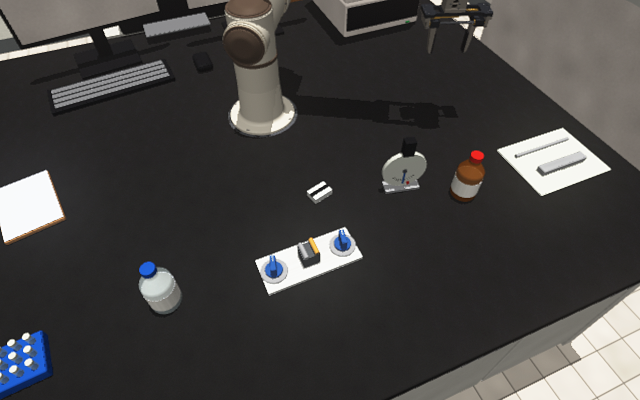

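View pics/side0.png

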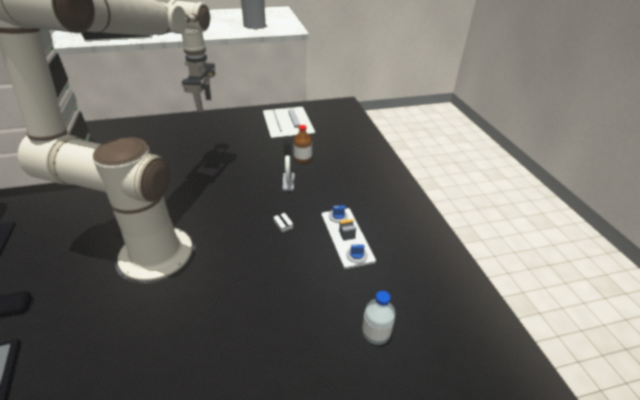

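The scene view shows the plate around (309,260), with the blue screws at (273,268) and (343,241) and the stud at (309,251). The gauge is at (404,170), the amber bottle at (467,180), the clear bottle at (160,290) and the offcut at (319,192). The side view agrees.

```bash
cat > h.py <<'E'
from rig import manip
import cv2,numpy as np
from scipy.spatial.transform import Rotation as R
def cam(n):
    c=manip.calibration(n)
    if n=="wrist":
        o=manip.get_obs();q=o["tool_rot"];T=np.eye(4);T[:3,:3]=R.from_quat([*q[1:],q[0]]).as_matrix();T[:3,3]=o["eef_pos"]
        M=T@c["mount"]
    else:
        M=np.eye(4);r=R.from_rotvec(c["rvec"]).as_matrix();M[:3,:3]=r.T;M[:3,3]=-r.T@c["tvec"]
    return c["K"],M
def ray(C,p):
    K,M=C;d=M[:3,:3]@np.linalg.solve(K,[p[0],p[1],1]);return M[:3,3],d/np.linalg.norm(d)
def onz(C,p,z):
    o,d=ray(C,p);return o+d*(z-o[2])/d[2]
def tri(rays):
    A=0;b=0
    for o,d in rays:
        P=np.eye(3)-np.outer(d,d);A=A+P;b=b+P@o
    return np.linalg.solve(A,b)
def proj(C,X):
    K,M=C;v=K@(M[:3,:3].T@(np.asarray(X)-M[:3,3]));return v[:2]/v[2]
def blobs(m,amin=20):
    n,l,s,c=cv2.connectedComponentsWithStats(m.astype(np.uint8));return [(np.round(c[i],1),s[i].tolist()) for i in range(1,n) if s[i][4]>=amin]
E
python3 - <<'E'
from h import *
np.set_printoptions(precision=4,suppress=True)
C=cam("scene");D=cam("side")
im=cv2.imread("pics/scene0.png");im2=cv2.imread("pics/side0.png")
for p in[(256,265),(353,230),(362,258),(266,292)]:print("plate",onz(C,p,.012))
for n,i,c in(("scene",im,C),("side",im2,D)):
    h=cv2.cvtColor(i,cv2.COLOR_BGR2HSV)
    m=(h[...,0]>100)&(h[...,0]<130)&(h[...,1]>140)&(h[...,2]>70)
    for b in blobs(m,15):print(n,"blue",b[0],b[1],onz(c,b[0],.045))
    m=((h[...,0]<8)|(h[...,0]>172))&(h[...,1]>150)&(h[...,2]>90)
    for b in blobs(m,3):print(n,"red",b[0],b[1],onz(c,b[0],.145))
print("foot",[onz(C,p,.01) for p in((383,190),(419,187))], "post",onz(C,(409,147),.165),onz(D,(289,160),.165))
print("offcut",onz(C,(319,192),.01))
E
```

```text
plate [ 0.5591 -0.1962  0.012 ]
plate [0.5567 0.0687 0.012 ]
plate [0.6418 0.0528 0.012 ]
plate [ 0.6378 -0.1961  0.012 ]
scene blue [342.2 242.1] [335, 230, 16, 21, 183] [0.5993 0.0168 0.045 ]
scene blue [273.4 268.2] [265, 256, 18, 22, 227] [ 0.6032 -0.1631  0.045 ]
scene blue [147.1 269.1] [139, 261, 17, 17, 221] [ 0.4905 -0.4385  0.045 ]
scene blue [ 24.5 365.6] [0, 330, 51, 69, 1611] [ 0.6214 -0.7009  0.045 ]
scene red [476.6 156.3] [471, 150, 13, 14, 147] [0.5524 0.4134 0.145 ]
scene red [407.5 182. ] [407, 181, 2, 3, 6] [0.5604 0.2055 0.145 ]
side blue [338.7 211.3] [333, 205, 12, 13, 99] [0.5842 0.0089 0.045 ]
side blue [357.1 251.4] [352, 246, 11, 12, 103] [ 0.5864 -0.1771  0.045 ]
side blue [382.7 296.8] [376, 290, 15, 15, 163] [ 0.6006 -0.3484  0.045 ]
side red [301.8 127.7] [299, 126, 6, 5, 24] [0.5464 0.4062 0.145 ]
foot [array([0.4642, 0.2067, 0.01  ]), array([0.4939, 0.3059, 0.01  ])] post [0.4721 0.2576 0.165 ] [0.4508 0.1657 0.165 ]
offcut [0.4011 0.0374 0.01  ]
```

```bash
python3 - <<'E'
import cv2,numpy as np
a=cv2.imread("pics/scene0.png")[125:205,365:495];b=cv2.imread("pics/side0.png")[115:205,260:390]
a=cv2.resize(a,None,fx=6,fy=6,interpolation=2)[:,:780];b=cv2.resize(b[:80],None,fx=4,fy=3,interpolation=2)
cv2.imwrite("pics/gz.png",a)
E
```

```text
(no output)
```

View pics/gz.png

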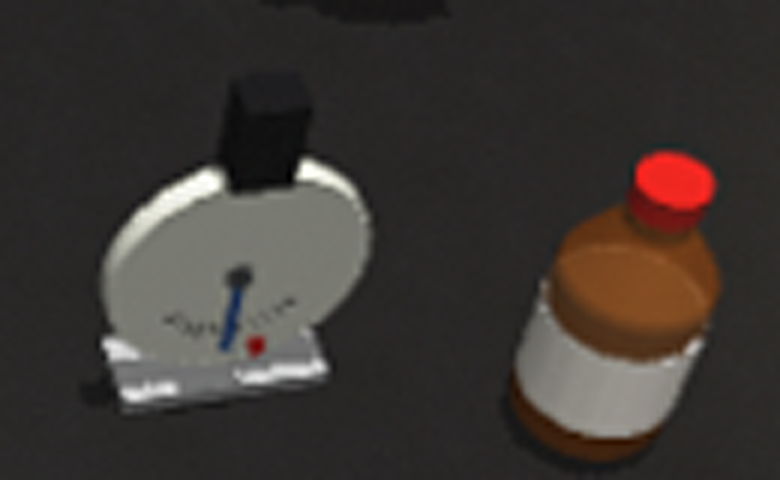

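The crop shows the gauge's red mark to the right of the pointer, towards world +y, and its post at about (404,147) in the full picture. The gauge can therefore be carried across without a half turn and leaned towards +y. I'll move over the plate for a wrist view.

Units first: shifts go in shares of 1000 mm and turns go in shares of 4 rad. So -280 mm / 1000 = -0.28, 180 mm / 1000 = 0.18, 20 degrees / 229.1831 = 0.0873.

Emit:
drive_tool(commands=[0,0,0.0436,0.18,-0.28,0.09,91,0,0,0.0873,0.18,-0.28,0.09,91,0,0,0.0873,0.18,-0.28,0.09,91,0,0,0.0873,0.18,-0.28,0.09,91,0,0,0.0873,0.18,-0.28,0.09,91,0,0,0.0873,0.18,-0.28,0.09,91,0,0,0.0873,0.18,-0.28,0.09,91,0,0,0.0873,0.18,-0.28,0.09,91])

```text
clock: 0.77
eef_pos: [0.3656, 0.2735, 0.3003]
tool_rot: [-0.0, -0.002, 1.0, -0.0]
contact_force: [1.1, -0.0, 1.0]
grip_width: 0.0914
gripper_force: 0.0
```

Converted, -330 mm / 1000 = -0.33, -290 mm / 1000 = -0.29.

Emit:
drive_tool(commands=[0,0,0,0.185,-0.29,0,91,0,0,0,0.185,-0.33,0,91,0,0,0,0.185,-0.33,0,91,0,0,0,0.185,-0.33,0,91,0,0,0,0.185,-0.33,0,91,0,0,0,0.185,-0.33,0,91,0,0,0,0.185,-0.33,0,91,0,0,0,0.185,-0.33,0,91])

```text
clock: 1.43
eef_pos: [0.5289, -0.0173, 0.2996]
tool_rot: [-0.0, -0.002, 1.0, 0.0]
contact_force: [0.6, 1.0, -0.3]
grip_width: 0.0907
gripper_force: 0.0
```

Converted, 35 mm / 1000 = 0.035, -20 mm / 1000 = -0.02.

Emit:
drive_tool(commands=[0,0,0,0.035,-0.02,0,91,0,0,0,0.035,-0.02,0,91,0,0,0,0.035,-0.02,0,91,0,0,0,0.035,-0.02,0,91,0,0,0,0.035,-0.02,0,91])

```text
clock: 1.85
eef_pos: [0.5629, -0.0342, 0.3006]
tool_rot: [0.0, -0.003, 1.0, 0.0]
contact_force: [-0.2, 0.0, 0.0]
grip_width: 0.0911
gripper_force: 0.0
```

```bash
cat > w.py <<'E'
from h import *
import sys
o=manip.get_obs();print({k:np.round(o[k],4) for k in("clock","eef_pos","tool_rot","joint_pos","contact_force","grip_width","gripper_force")})
C=cam("wrist");i=manip.read_camera("wrist");cv2.imwrite(f"pics/{sys.argv[1]}.png",i);np.savez(f"{sys.argv[1]}.npz",K=C[0],M=C[1])
E
python3 w.py w1
```

```text
{'clock': np.float64(1.85), 'eef_pos': array([ 0.5629, -0.0342,  0.3006]), 'tool_rot': array([ 3.0e-04, -2.8e-03,  1.0e+00,  0.0e+00]), 'joint_pos': array([-2.7500e-01,  8.5700e-02,  1.5081e+00,  2.0000e-04,  1.5473e+00,
       -1.8513e+00]), 'contact_force': array([-0.2474,  0.0058,  0.0292]), 'grip_width': np.float64(0.0911), 'gripper_force': np.float64(0.0)}
```

View pics/w1.png

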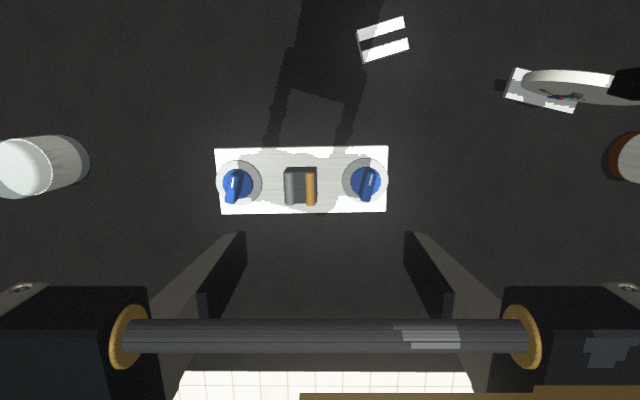

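The wrist view shows the plate with corners near (215,149), (387,146), (388,211) and (221,214). The screw bars are at (235,187) and (369,185), both tilted slightly clockwise. The stud is at (300,187) with its brass rib on the +y side, the gauge foot is at (545,90) and its post is at the right edge.

```bash
python3 - <<'E'
from h import *
np.set_printoptions(precision=4,suppress=True)
i=cv2.imread("pics/w1.png");z=np.load("w1.npz");C=(z["K"],z["M"])
h=cv2.cvtColor(i,cv2.COLOR_BGR2HSV)
m=((h[...,1]<60)&(h[...,2]>120)).astype(np.uint8)
m[:,:205]=0;m[:,400:]=0;m[:140]=0;m[225:]=0
c=np.vstack([k for k in cv2.findContours(m,0,1)[0] if len(k)>10]);
pw=np.array([onz(C,p[0],.012)[:2] for p in cv2.convexHull(c)])
(cx,cy),(a,b),t=cv2.minAreaRect((pw*1000).astype(np.float32));print("plate",cx,cy,a,b,t)
m=(h[...,0]>100)&(h[...,0]<130)&(h[...,1]>120)&(h[...,2]>50)
for b in blobs(m,60):
    x,y,w,hh,A=b[1]
    if not 140<y<220: continue
    print(b, onz(C,b[0],.05))
    roi=h[y-2:y+hh+2,x-2:x+w+2,2]
    print(roi)
b=((h[...,0]>8)&(h[...,0]<25)&(h[...,1]>120)&(h[...,2]>90));
for q in blobs(b[:225],40):print("brass",q,onz(C,q[0],.062))
E
```

```text
plate 588.9476928710938 -69.60517883300781 100.59005737304688 254.18905639648438 1.328771710395813
(array([357.1, 179.4]), [351, 167, 15, 27, 208]) [0.5783 0.0081 0.05  ]
[[146 156 156 157 154 157 156 156 156 154 154 155 153 152 150 152 149 152
  150]
 [150 152 155 151 151 155 154 155 154 155 151 152 147 142 142 139 141 138
  136]
 [151 156 155 155 152 150 154 152 153 146 142 140 123  99  96  99  93  87
   88]
 [153 152 152 154 154 150 151 150 143 120 114 104 114 121 132 130 117  99
   95]
 [156 153 159 153 158 155 149 133 105  99 113 131 136 136 135 106  90  87
   89]
 [154 153 152 153 154 151 134 102 116 131 133 135 133 136 126 100  88  86
   89]
 [152 152 148 149 145 129 105 112 130 133 136 135 137 137 121  95  85  86
   89]
 [153 150 150 146 121  98 114 132 133 138 135 136 135 136 109  88  88  89
   96]
 [155 152 150 137 107 116 131 135 138 137 136 137 136 136 108  88  90  94
  120]
 [156 155 150 116 122 134 136 138 133 138 138 136 135 127  99  86  88 102
  123]
 [154 157 130 111 129 139 137 139 137 137 131 133 132 126  98  86  89 110
  127]
 [155 152 117 118 132 136 139 137 135 
[... 5037 characters left out ...]
 228 233 233 232 235 238
  247 253 254 254 254 254]
 [235 207 161 139 134 129 141 138 136 134 132 214 233 235 238 239 248 253
  254 254 254 254 254 254]
 [235 233 213 193 173 160 148 143 138 141 182 227 235 239 246 253 254 254
  254 254 254 254 254 254]
 [244 240 232 235 237 236 219 210 211 229 246 249 248 253 254 254 254 254
  254 254 254 254 254 254]]
(array([236., 186.]), [223, 170, 29, 34, 554]) [ 0.5884 -0.1554  0.05  ]
[[238 240 241 ... 162 163 159]
 [238 239 239 ... 158 162 159]
 [238 238 238 ... 163 165 161]
 ...
 [254 254 254 ... 254 254 254]
 [254 254 254 ... 254 254 254]
 [253 254 254 ... 254 254 254]]
brass (array([309.8, 188.2]), [306, 173, 9, 32, 240]) [ 0.5878 -0.055   0.062 ]
```

Plate centre is (0.589,-0.070) with yaw about +1.3°. The brass rib at y=-0.055 and the measured size of 101x254 mm both check out. The screws are near (0.587,0.022) and (0.591,-0.162), each already turned by about 0.2 rad. I'll go to the left screw first.

Converted, -190 mm / 1000 = -0.19, -100 mm / 1000 = -0.1, -11 degrees / 229.1831 = -0.048.

Emit:
drive_tool(commands=[0,0,-0.0262,0.024,0.057,-0.1,60,0,0,-0.048,0.024,0.057,-0.19,50,0,0,-0.048,0.024,0.057,-0.19,50,0,0,-0.048,0.024,0.057,-0.19,50,0,0,-0.048,0.024,0.057,-0.19,50,0,0,-0.048,0.024,0.057,-0.19,50,0,0,-0.048,0.024,0.057,-0.19,50,0,0,-0.048,0.024,0.057,-0.19,50])

```text
clock: 2.57
eef_pos: [0.5889, 0.0216, 0.1132]
tool_rot: [0.002, 0.093, 0.996, -0.0]
contact_force: [1.2, -0.5, 0.1]
grip_width: 0.05
gripper_force: 0.0
```

```bash
python3 w.py w2; python3 - <<'E'
from h import *
np.set_printoptions(precision=4,suppress=True)
i=cv2.imread("pics/w2.png");z=np.load("w2.npz");C=(z["K"],z["M"])
h=cv2.cvtColor(i,cv2.COLOR_BGR2HSV)
print("expect px",proj(C,[.587,.0225,.056]))
m=((h[...,0]>100)&(h[...,0]<130)&(h[...,1]>120)&(h[...,2]>50)).astype(np.uint8)
for b in blobs(m,300):print(b,onz(C,b[0],.056))
E
```

```text
{'clock': np.float64(2.5667), 'eef_pos': array([0.5889, 0.0216, 0.1132]), 'tool_rot': array([ 2.200e-03,  9.340e-02,  9.956e-01, -3.000e-04]), 'joint_pos': array([-1.6800e-01,  2.8680e-01,  1.6550e+00, -3.0000e-04,  1.1954e+00,
       -1.5518e+00]), 'contact_force': array([ 1.1767, -0.5018,  0.0664]), 'grip_width': np.float64(0.05), 'gripper_force': np.float64(0.0)}
expect px [327.2553 212.6698]
(array([327.9, 205.4]), [303, 176, 50, 61, 1809]) [0.5815 0.024  0.056 ]
(array([116.8, 248.5]), [88, 219, 61, 64, 2577]) [ 0.5855 -0.1429  0.056 ]
```

View pics/w2.png

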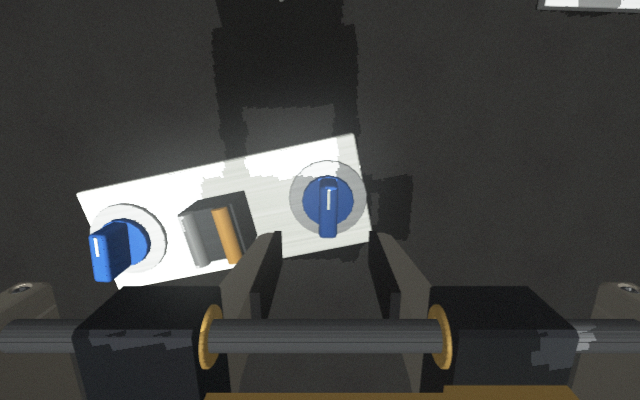

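The wrist view shows the left bar centred at (328,208) and upright in the picture, so it is aligned with the fingers. I'll descend and close.

Converted, -80 mm / 1000 = -0.08, -40 mm / 1000 = -0.04.

Emit:
drive_tool(commands=[0,0,0,-0.003,0,-0.04,50,0,0,0,-0.003,0,-0.08,50,0,0,0,-0.003,0,-0.08,50,0,0,0,-0.003,0,-0.08,30,0,0,0,-0.003,0,-0.08,0,0,0,0,-0.003,0,-0.08,0,0,0,0,-0.003,0,-0.08,0,0,0,0,-0.003,0,-0.08,0])

```text
clock: 3.28
eef_pos: [0.5863, 0.0218, 0.0324]
tool_rot: [0.002, 0.094, 0.996, 0.0]
contact_force: [2.4, 12.4, 10.9]
grip_width: 0.0185
gripper_force: 6.6
```

Converted, -30 degrees / 229.1831 = -0.1309.

Emit:
drive_tool(commands=[0,0,0,0,0,0,0,0,0,0,0,0,0,0,0,0,-0.0218,0,0,0,0,0,0,-0.0436,0,0,0,0,0,0,-0.0654,0,0,0,0,0,0,-0.0873,0,0,0,0,0,0,-0.1091,0,0,0,0,0,0,-0.1309,0,0,0,0])

```text
clock: 3.95
eef_pos: [0.5871, 0.025, 0.0325]
tool_rot: [0.002, 0.35, 0.937, 0.003]
contact_force: [4.2, 12.8, 3.4]
grip_width: 0.0139
gripper_force: 30.0
```

Converted, 2 mm / 1000 = 0.002, -38 degrees / 229.1831 = -0.1658.

Emit:
drive_tool(commands=[0,0,-0.0262,0,0.002,0,0,0,0,-0.0524,0,0.002,0,0,0,0,-0.0785,0,0.002,0,0,0,0,-0.1047,0,0.002,0,0,0,0,-0.1309,0,0.002,0,0,0,0,-0.1527,0,0.002,0,0,0,0,-0.1658,0,0.002,0,0,0,0,-0.1658,0,0.002,0,0])

```text
clock: 4.62
eef_pos: [0.588, 0.0258, 0.0325]
tool_rot: [0.002, 0.635, 0.773, 0.004]
contact_force: [7.0, 7.7, 0.6]
grip_width: 0.0148
gripper_force: 32.4
```

```bash
python3 - <<'E'
from h import *
o=manip.get_obs();print(o["ft_torque"],o["contact_force"],np.degrees(2*np.arctan2(o["tool_rot"][1],o["tool_rot"][2])))
E
```

```text
[ 1.44850324 -1.06861896  0.90204432] [7.03782772 7.69212411 0.63124785] 78.76950851762999
```

Converted, -120 mm / 1000 = -0.12, -80 mm / 1000 = -0.08, 28 degrees / 229.1831 = 0.1222.

Emit:
drive_tool(commands=[0,0,0,0,0,0,50,0,0,0,0,0,0,50,0,0,0,0,0,0,50,0,0,0,0,0,0.04,50,0,0,0.0305,0,0,0.08,50,0,0,0.0611,0,-0.04,0.08,50,0,0,0.0916,0,-0.08,0.08,50,0,0,0.1222,0,-0.12,0.08,50])

```text
clock: 5.28
eef_pos: [0.5849, -0.0945, 0.1114]
tool_rot: [0.001, 0.431, 0.902, -0.0]
contact_force: [0.6, -0.0, -0.1]
grip_width: 0.0496
gripper_force: 0.0
```

Converted, -63 mm / 1000 = -0.063, -40 mm / 1000 = -0.04, 40 degrees / 229.1831 = 0.1745.

Emit:
drive_tool(commands=[0,0,0.0305,0.004,-0.04,0,50,0,0,0.0611,0.004,-0.063,0,50,0,0,0.0916,0.004,-0.063,0,50,0,0,0.1222,0.004,-0.063,0,50,0,0,0.1527,0.004,-0.063,0,50,0,0,0.1745,0.004,-0.063,0,50,0,0,0.1745,0.004,-0.063,0,50,0,0,0.1745,0.004,-0.063,0,50])

```text
clock: 5.95
eef_pos: [0.5883, -0.1564, 0.1099]
tool_rot: [-0.0, 0.102, 0.995, -0.0]
contact_force: [0.1, 0.3, -0.4]
grip_width: 0.0505
gripper_force: 0.0
```

```bash
python3 w.py w3; python3 - <<'E'
from h import *
o=manip.get_obs();z=np.load("w3.npz");C=(z["K"],z["M"])
print(np.degrees(2*np.arctan2(o["tool_rot"][1],o["tool_rot"][2])),proj(C,[.590,-.159,.056]),proj(C,[.586,.026,.056]))
E
```

```text
{'clock': np.float64(5.95), 'eef_pos': array([ 0.5883, -0.1564,  0.1099]), 'tool_rot': array([-3.000e-04,  1.017e-01,  9.948e-01, -0.000e+00]), 'joint_pos': array([-4.5800e-01,  3.4090e-01,  1.5941e+00, -2.0000e-04,  1.2071e+00,
       -1.8250e+00]), 'contact_force': array([ 0.0964,  0.2655, -0.3826]), 'grip_width': np.float64(0.0505), 'gripper_force': np.float64(0.0)}
11.66278141884028 [323.6364528 219.8365544] [579.09774219 164.68795346]
```

View pics/w3.png

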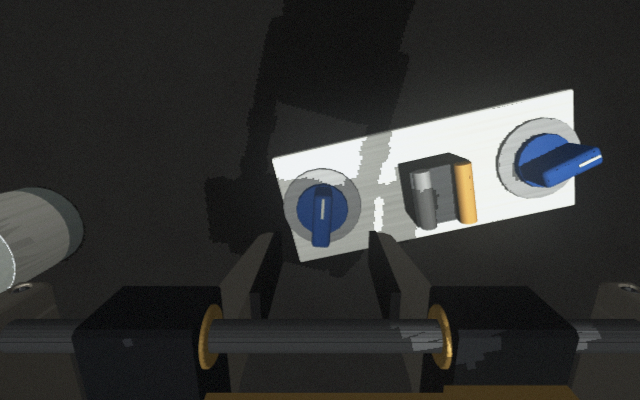

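The wrist view shows the left bar turned to about 78° (its stop). The right bar is centred at (322,214) and upright in the picture.

Converted, -78 mm / 1000 = -0.078, -40 mm / 1000 = -0.04, -1 degrees / 229.1831 = -0.0044.

Emit:
drive_tool(commands=[0,0,-0.0044,-0.002,0,-0.04,50,0,0,-0.0044,-0.002,0,-0.078,50,0,0,-0.0044,-0.002,0,-0.078,50,0,0,-0.0044,-0.002,0,-0.078,30,0,0,-0.0044,-0.002,0,-0.078,0,0,0,-0.0044,-0.002,0,-0.078,0,0,0,-0.0044,-0.002,0,-0.078,0,0,0,-0.0044,-0.002,0,-0.078,0])

```text
clock: 6.67
eef_pos: [0.588, -0.1568, 0.0342]
tool_rot: [0.002, 0.109, 0.994, -0.001]
contact_force: [0.2, -0.1, 0.2]
grip_width: 0.0183
gripper_force: 0.0
```

Converted, -30 degrees / 229.1831 = -0.1309.

Emit:
drive_tool(commands=[0,0,0,0,0,0,0,0,0,0,0,0,0,0,0,0,-0.0218,0,0,0,0,0,0,-0.0436,0,0,0,0,0,0,-0.0654,0,0,0,0,0,0,-0.0873,0,0,0,0,0,0,-0.1091,0,0,0,0,0,0,-0.1309,0,0,0,0])

```text
clock: 7.33
eef_pos: [0.5888, -0.1563, 0.0341]
tool_rot: [0.002, 0.365, 0.931, 0.001]
contact_force: [4.2, 3.2, 2.5]
grip_width: 0.0138
gripper_force: 29.9
```

Converted, -37 degrees / 229.1831 = -0.1614.

Emit:
drive_tool(commands=[0,0,-0.0262,0,0,0,0,0,0,-0.0524,0,0,0,0,0,0,-0.0785,0,0,0,0,0,0,-0.1047,0,0,0,0,0,0,-0.1309,0,0,0,0,0,0,-0.1484,0,0,0,0,0,0,-0.1614,0,0,0,0,0,0,-0.1614,0,0,0,0])

```text
clock: 8.0
eef_pos: [0.591, -0.1545, 0.0342]
tool_rot: [0.003, 0.64, 0.769, 0.004]
contact_force: [11.4, 8.0, -0.9]
grip_width: 0.0152
gripper_force: 32.6
```

```bash
python3 - <<'E'
from h import *
o=manip.get_obs();print(o["ft_torque"],o["contact_force"],np.degrees(2*np.arctan2(o["tool_rot"][1],o["tool_rot"][2])))
E
```

```text
[ 1.34932206 -1.95051157  0.86894701] [11.37972881  8.02240341 -0.87950119] 79.53080163431737
```

Converted, 195 mm / 1000 = 0.195, 160 mm / 1000 = 0.16, 28 degrees / 229.1831 = 0.1222.

Emit:
drive_tool(commands=[0,0,0,0,0,0,70,0,0,0,0,0,0,70,0,0,0,0,0,0,70,0,0,0,0,0,0.04,70,0,0,0.0305,0,0,0.08,80,0,0,0.0611,0,0,0.12,90,0,0,0.0916,0,0,0.16,90,0,0,0.1222,0,0.02,0.195,90])

```text
clock: 8.67
eef_pos: [0.5865, -0.1392, 0.2302]
tool_rot: [0.001, 0.433, 0.901, -0.001]
contact_force: [1.2, -0.2, -0.2]
grip_width: 0.0659
gripper_force: 0.0
```

Converted, 270 mm / 1000 = 0.27, 235 mm / 1000 = 0.235, 34 degrees / 229.1831 = 0.1484.

Emit:
drive_tool(commands=[0,0,0.0305,-0.01,0.025,0.03,90,0,0,0.0611,-0.025,0.06,0.05,90,0,0,0.0916,-0.04,0.095,0.07,90,0,0,0.1222,-0.055,0.13,0.09,90,0,0,0.1484,-0.07,0.165,0.11,90,0,0,0.1484,-0.085,0.2,0.12,90,0,0,0.1484,-0.1,0.235,0.13,90,0,0,0.1484,-0.115,0.27,0.13,90])

```text
clock: 9.33
eef_pos: [0.4713, 0.1349, 0.36]
tool_rot: [0.002, 0.153, 0.988, 0.0]
contact_force: [0.7, -0.0, 0.9]
grip_width: 0.0899
gripper_force: 0.0
```

Emit:
drive_tool(commands=[0,0,0,-0.015,0.038,0,90,0,0,0,-0.03,0.076,0,90,0,0,0,-0.032,0.09,0,90,0,0,0,-0.032,0.09,0,90,0,0,0,-0.032,0.09,0,90,0,0,0,-0.032,0.09,0,90])

```text
clock: 9.83
eef_pos: [0.4399, 0.2228, 0.357]
tool_rot: [0.0, 0.153, 0.988, -0.0]
contact_force: [-0.5, -0.3, 0.5]
grip_width: 0.0899
gripper_force: 0.0
```

```bash
python3 w.py w4; python3 - <<'E'
from h import *
o=manip.get_obs();z=np.load("w4.npz");C=(z["K"],z["M"])
print(np.degrees(2*np.arctan2(o["tool_rot"][1],o["tool_rot"][2])))
s=manip.read_camera("scene");cv2.imwrite("pics/scene1.png",s);cv2.imwrite("pics/side1.png",manip.read_camera("side"))
E
```

```text
{'clock': np.float64(9.8333), 'eef_pos': array([0.4399, 0.2228, 0.357 ]), 'tool_rot': array([ 0.000e+00,  1.527e-01,  9.883e-01, -4.000e-04]), 'joint_pos': array([ 2.2360e-01, -1.1140e-01,  1.5949e+00, -7.0000e-04,  1.6584e+00,
       -1.0406e+00]), 'contact_force': array([-0.4972, -0.2595,  0.5375]), 'grip_width': np.float64(0.0899), 'gripper_force': np.float64(0.0)}
17.607429326376646
```

View pics/w4.png

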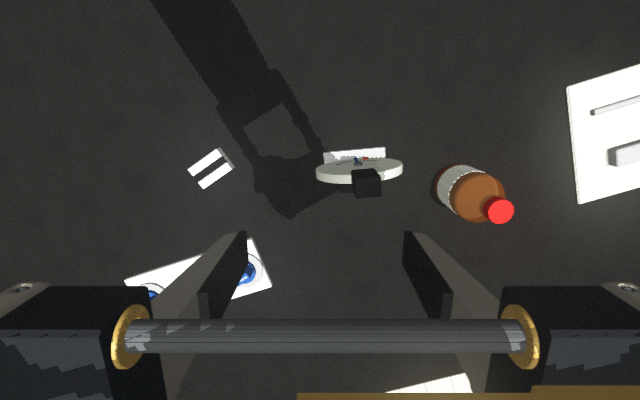

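The wrist view shows the black post top near (367,180), the dial's edge from (316,170) to (402,167), and the foot's near edge from (323,152) to (385,148).

```bash
python3 - <<'E'
from h import *
np.set_printoptions(precision=4,suppress=True)
i=cv2.imread("pics/w4.png");z=np.load("w4.npz");C=(z["K"],z["M"])
g=cv2.cvtColor(i,cv2.COLOR_BGR2GRAY)
print(g[164:200:2,346:386:2])
m=(g>110).astype(np.uint8);m[:,:310]=0;m[:,405:]=0;m[:140]=0;m[200:]=0
A,B=[onz(C,p,.010) for p in((323,152),(385,148))];print(A,B,np.degrees(np.arctan2(*(A-B)[:2])),np.linalg.norm(A-B))
w=np.array([onz(C,p,.072)[:2] for p in((316,170),(402,167))]);print("dial",w,np.degrees(np.arctan2(*(w[1]-w[0]))))
i=cv2.imread("pics/w4.png")[140:205,310:410];cv2.imwrite("pics/gz4.png",cv2.resize(i,None,fx=7,fy=7,interpolation=2))
E
```

```text
[[120 121 120 118  75  71  84  73  93 121 119 118 119 120 117 125 128 127
  132 134]
 [121 124 118 121 112 110 112 120 123 125 123 123 122 122 120 123 123 132
  132 129]
 [120 124 122 119 124 116 112 115 114 107 110  84  64  53 100 123 122 123
  128 131]
 [121 123 122  39  27  28  30  26  29  28  26  31  30  26  30 104 123 124
  128 141]
 [122 122  89  29  26  29  29  26  31  27  22  31  28  30  29  28 176 195
  200 217]
 [142 136 117  25  24  30  28  24  28  25  29  27  29  31  26  24  79 198
  198 246]
 [207 209 213  29  29  27  27  30  26  26  27  29  31  33  28  26  28 153
  198 196]
 [207 213 215  28  34  34  33  35  36  34  35  32  34  33  35  34  36  53
  198 248]
 [210 210 215  46  29  39  39  37  39  36  38  41  40  39  38  34  34  56
  124 101]
 [209 213 214  48  29  37  33  35  35  36  38  37  39  35  38  32  31  35
   53  52]
 [ 39  39  37  30  32  41  38  36  38  38  36  36  37  37  40  32  31  32
   57  55]
 [ 40  40  41  32  28  34  36  36  38  36  36  35  35  35  32  32  35  34
   53  55]
 [ 41  41  31  28  29  34  33  35  37  38  38  36  36  34  33  33  33  31
   55  55]
 [ 38  37  39  35  26  36  35  38  35  33  36  35  35  35  33  32  33  33
   51  55]
 [ 40  36  42  44  22  33  32  36  36  33  33  29  37  34  32  33  32  31
   49  58]
 [ 57  54  53  54  39  33  34  35  34  31  34  35  37  34  33  30  33  33
   55  53]
 [ 55  53  58  56  46  34  36  37  31  35  37  36  34  36  37  39  36  41
   54  57]
 [ 53  54  53  56  54  37  42  47  45  58  54  55  52  58  57  55  54  58
   54  54]]
[0.4312 0.2205 0.01  ] [0.4551 0.3175 0.01  ] -166.1320161395115 0.0998987100488717
dial [[0.4449 0.206 ]
 [0.478  0.3253]] 15.524212174619178
```

View pics/gz4.png

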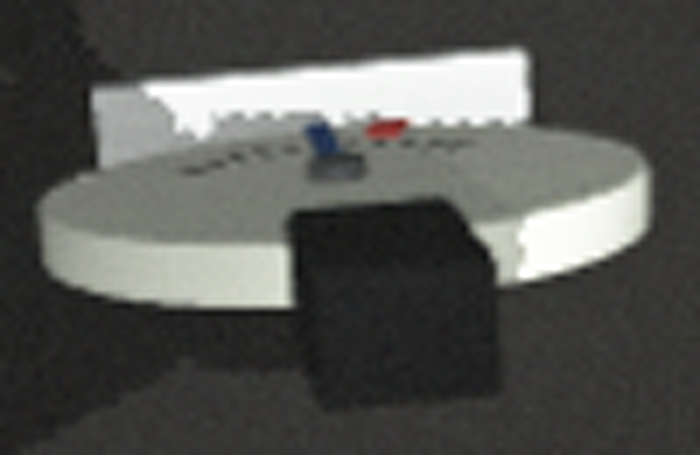

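```bash
python3 - <<'E'
from h import *
z=np.load("w4.npz");C=(z["K"],z["M"]);print(onz(C,(367.7,187.9),.18),[onz(C,(310+a/7,140+b/7),.18) for a,b in((305,270),(500,265),(495,395),(315,405))])
E
```

```text
[0.46250688 0.26418661 0.18      ] [array([0.44750938, 0.25210235, 0.18      ]), array([0.45603095, 0.28173091, 0.18      ]), array([0.4764698 , 0.27551513, 0.18      ]), array([0.46935353, 0.24745629, 0.18      ])]
```

The post centre is (0.4625,0.264) from both the foot and the post top, with gauge yaw about -14°. I'll descend and grip.

Converted, -212 mm / 1000 = -0.212, -195 mm / 1000 = -0.195, 3 degrees / 229.1831 = 0.0131.

Emit:
drive_tool(commands=[0,0,0.0131,0.022,0.03,0,80,0,0,0.0131,0.022,0.041,-0.04,70,0,0,0.0131,0.022,0.041,-0.08,70,0,0,0.0131,0.022,0.041,-0.12,70,0,0,0.0131,0.022,0.041,-0.16,70,0,0,0.0131,0.022,0.041,-0.195,70,0,0,0.0131,0.022,0.041,-0.212,70,0,0,0.0131,0.022,0.041,-0.212,70])

```text
clock: 10.65
eef_pos: [0.4585, 0.2627, 0.1398]
tool_rot: [-0.005, 0.127, 0.992, -0.002]
contact_force: [-0.5, 0.6, 0.3]
grip_width: 0.0702
gripper_force: 0.0
```

Emit:
drive_tool(commands=[0,0,0,0,0,0,0,0,0,0,0,0,0,0,0,0,0,0,0,0,0,0,0,0,0,0,0,0,0,0,0,0,0,0,0,0,0,0,0,0,0,0,0,0,0,0,0,0,0])

```text
clock: 11.23
eef_pos: [0.4622, 0.265, 0.1458]
tool_rot: [0.001, 0.126, 0.992, 0.0]
contact_force: [0.7, 0.6, 1.3]
grip_width: 0.0297
gripper_force: 29.7
```

Converted, 130 mm / 1000 = 0.13, 100 mm / 1000 = 0.1, 12 degrees / 229.1831 = 0.0524.

Emit:
drive_tool(commands=[0,0,0,0,0,0.015,0,0,0,0,0,0,0.04,0,0,0,0,0,0,0.07,0,0,0,0,0,0,0.1,0,0,0,0,0,0,0.13,0,0,0,0.0175,0.005,-0.01,0.13,0,0,0,0.0349,0.015,-0.035,0.13,0,0,0,0.0524,0.025,-0.065,0.13,0])

```text
clock: 11.9
eef_pos: [0.4862, 0.2002, 0.2749]
tool_rot: [-0.0, 0.019, 1.0, 0.0]
contact_force: [0.7, -0.7, -3.6]
grip_width: 0.0296
gripper_force: 29.9
```

Converted, -235 mm / 1000 = -0.235, -210 mm / 1000 = -0.21, 4 degrees / 229.1831 = 0.0175.

Emit:
drive_tool(commands=[0,0,0.0175,0.012,-0.03,0,0,0,0,0.0175,0.024,-0.06,0,0,0,0,0.0175,0.036,-0.09,0,0,0,0,0.0175,0.048,-0.12,0,0,0,0,0.0175,0.06,-0.15,0,0,0,0,0.0175,0.072,-0.18,0,0,0,0,0.0175,0.084,-0.21,0,0,0,0,0.0175,0.093,-0.235,0,0])

```text
clock: 12.57
eef_pos: [0.5795, -0.0373, 0.2738]
tool_rot: [-0.001, -0.013, 1.0, 0.0]
contact_force: [-0.1, -0.3, -4.2]
grip_width: 0.0299
gripper_force: 29.9
```

Converted, -33 mm / 1000 = -0.033, -30 mm / 1000 = -0.03.

Emit:
drive_tool(commands=[0,0,0,0.004,-0.015,0,0,0,0,0,0.007,-0.03,0,0,0,0,0,0.007,-0.033,0,0,0,0,0,0.007,-0.033,0,0,0,0,0,0.007,-0.033,0,0,0,0,0,0.007,-0.033,0,0,0,0,0,0.007,-0.033,0,0,0,0,0,0.007,-0.033,0,0])

```text
clock: 13.23
eef_pos: [0.5865, -0.0673, 0.2752]
tool_rot: [0.0, -0.014, 1.0, 0.0]
contact_force: [0.2, -0.0, -4.0]
grip_width: 0.0297
gripper_force: 30.0
```

```bash
python3 - <<'E'
from h import *
np.set_printoptions(precision=4,suppress=True)
o=manip.get_obs();print(o["clock"],o["eef_pos"],o["tool_rot"],o["contact_force"],o["ft_torque"])
C=cam("scene");print("cam",C[1][:3,3])
s=manip.read_camera("scene");cv2.imwrite("pics/scene2.png",s)
c=o["eef_pos"]-[0,0,.1458]; p=proj(C,c+[0,0,.072]).astype(int);print("dial px",p,"foot",proj(C,c))
cv2.imwrite("pics/z2.png",cv2.resize(s[p[1]-65:p[1]+85,p[0]-70:p[0]+90],None,fx=4,fy=4,interpolation=2))
E
```

```text
13.2333 [ 0.5865 -0.0673  0.2752] [ 0.0001 -0.0137  0.9999  0.0001] [ 0.2254 -0.0193 -3.9892] [-0.039   0.0309  0.0722]
cam [ 1.1108 -0.2553  0.9221]
dial px [306 209] foot [307.7405 229.2592]
```

View pics/z2.png

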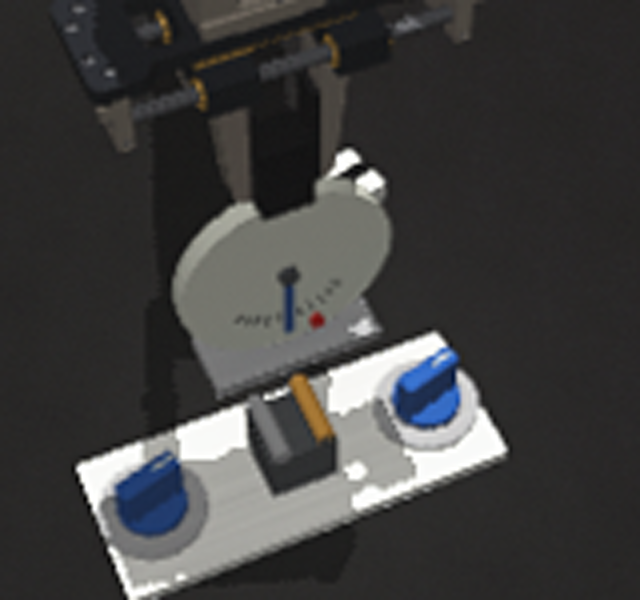

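The scene crop shows both screw bars turned equally. The gauge hangs level above the stud, with the hub at (288,275), the pointer straight down and the red mark at (317,320) in the crop.

```bash
cat > m.py <<'E'
from h import *
def meas(s,C,o,verbose=1):
    q=o["tool_rot"];Rt=R.from_quat([*q[1:],q[0]]).as_matrix()
    gx,gy,gz=-Rt[:,0],Rt[:,1],-Rt[:,2]      # gauge axes from the tool
    c=o["eef_pos"]-gz*(.1458-.072)           # dial centre
    n=gx; f=c+n*.0065
    p=proj(C,c);x0,y0=int(p[0])-35,int(p[1])-35
    k=cv2.resize(s[y0:y0+75,x0:x0+75],None,fx=4,fy=4,interpolation=2);h=cv2.cvtColor(k,cv2.COLOR_BGR2HSV)
    def uv(px):
        a,d=ray(C,(x0+(px[0]-1.5)/4,y0+(px[1]-1.5)/4));X=a+d*((f-a)@n)/(d@n)-f;return np.array([X@gy,X@gz])
    H=h.astype(int)
    for nm,m in(("red",((H[...,0]<8)|(H[...,0]>172))&(H[...,1]>110)&(H[...,2]>60)),("blue",(H[...,0]>105)&(H[...,0]<130)&(H[...,1]>100)&(H[...,2]>40))):
        for b in blobs(m,20):
            u=uv(b[0]);
            if np.linalg.norm(u)<.075: print(nm,b[1],"mm",np.round(u*1000,1),"ang",round(float(np.arctan2(u[0],-u[1])),4))
        ys,xs=np.nonzero(m)
        U=np.array([uv(t) for t in zip(xs,ys)]);U=U[np.linalg.norm(U,axis=1)<.07]
        if len(U): print(nm,"n",len(U),"PCA dir",np.round(np.linalg.svd(U-U.mean(0))[2][0],3),"rmax",np.round(np.linalg.norm(U,axis=1).max(),4))
    print("lean(tool y up)",np.round(np.arcsin(-gz@[0,0,0]+gz[1]),4),"gz",np.round(gz,4))
E
python3 - <<'E'
from m import *
meas(cv2.imread("pics/scene2.png"),cam("scene"),manip.get_obs())
E
```

```text
red [170, 189, 14, 14, 158] mm [ 15. -50.] ang 0.2923
red n 158 PCA dir [ 0.266 -0.964] rmax 0.0593
blue [146, 161, 7, 46, 306] mm [ -1.2 -29.6] ang -0.0421
blue n 306 PCA dir [-0.022 -1.   ] rmax 0.0506
lean(tool y up) -0.0 gz [-2.e-04 -0.e+00  1.e+00]
```

Converted, -57 mm / 1000 = -0.057, -54 mm / 1000 = -0.054.

Emit:
drive_tool(commands=[0,0,0,0,0,-0.02,0,0,0,0,0,0,-0.04,0,0,0,0,0,0,-0.05,0,0,0,0,0,0,-0.054,0,0,0,0,0,0,-0.057,0,0,0,0,0,0,-0.057,0,0,0,0,0,0,-0.057,0])

```text
clock: 13.87
eef_pos: [0.5872, -0.0684, 0.2192]
tool_rot: [0.001, -0.013, 1.0, -0.0]
contact_force: [0.4, 0.3, -3.1]
grip_width: 0.0299
gripper_force: 30.0
```

Converted, -8 mm / 1000 = -0.008, -6 mm / 1000 = -0.006.

Emit:
drive_tool(commands=[0,0,0,0,0,-0.003,0,0,0,0,0,0,-0.006,0,0,0,0,0,0,-0.008,0,0,0,0,0,0,-0.008,0,0,0,0,0,0,-0.008,0])

```text
clock: 14.28
eef_pos: [0.5866, -0.0682, 0.2101]
tool_rot: [-0.0, -0.013, 1.0, 0.0]
contact_force: [0.4, -0.9, -3.9]
grip_width: 0.03
gripper_force: 30.0
```

Converted, -2 mm / 1000 = -0.002, -1 mm / 1000 = -0.001.

Emit:
drive_tool(commands=[0,0,0,0,0,-0.001,0,0,0,0,0,0,-0.001,0,0,0,0,0,0,-0.002,0,0,0,0,0,0,-0.002,0,0,0,0,0,0,-0.002,0])

```text
clock: 14.7
eef_pos: [0.587, -0.0683, 0.2097]
tool_rot: [0.001, -0.013, 1.0, -0.0]
contact_force: [-1.3, 0.7, 4.6]
grip_width: 0.0297
gripper_force: 30.0
```

Emit:
drive_tool(commands=[0,0,0,0,0,0,0,0,0,0,0,0,0,0,0,0,0,0,0,0,0,0,0,0,0,0,0,0,0,0,0,0,0,0,0,0,0,0,0,0,0,0])

```text
clock: 15.2
eef_pos: [0.587, -0.0683, 0.2097]
tool_rot: [0.001, -0.013, 1.0, -0.0]
contact_force: [-2.6, 0.8, 4.9]
grip_width: 0.0299
gripper_force: 30.0
```

```bash
python3 - <<'E'
from h import *
np.set_printoptions(precision=4,suppress=True)
i=cv2.imread("pics/w3.png");z=np.load("w3.npz");C=(z["K"],z["M"]);h=cv2.cvtColor(i,cv2.COLOR_BGR2HSV)
b=((h[...,0]>8)&(h[...,0]<25)&(h[...,1]>120)&(h[...,2]>90));b[270:]=0
for q in blobs(b,100):print("brass",q,onz(C,q[0],.062))
i=cv2.imread("pics/scene2.png");C=cam("scene");h=cv2.cvtColor(i,cv2.COLOR_BGR2HSV)
b=((h[...,0]>8)&(h[...,0]<25)&(h[...,1]>120)&(h[...,2]>90))[200:260,280:340]
for q in blobs(b,15):print("brass scene",q,onz(C,q[0]+[280,200],.062))
E
```

```text
brass (array([465.6, 193.2]), [455, 163, 22, 61, 938]) [ 0.5886 -0.0565  0.062 ]
brass scene (array([33.2, 45.3]), [28, 38, 11, 16, 81]) [ 0.5906 -0.0565  0.062 ]
```

Contact was held upright. Brass rib is confirmed at y≈-0.0565, so the gauge is centred within about 2 mm. Next I'll rock it over the brass rib towards +y.

Converted, 23 mm / 1000 = 0.023, 20.5 mm / 1000 = 0.0205, -9 degrees / 229.1831 = -0.0393.

Emit:
drive_tool(commands=[-0.0087,0,0,0,0.0052,0.0005,0,-0.0175,0,0,0,0.0103,0.0007,0,-0.0262,0,0,0,0.0154,0.0007,0,-0.0349,0,0,0,0.0205,0.0005,0,-0.0393,0,0,0,0.023,0.0003,0,-0.0393,0,0,0,0.023,0.0003,0,-0.0393,0,0,0,0.023,0.0003,0])

```text
clock: 15.78
eef_pos: [0.587, -0.0452, 0.2102]
tool_rot: [-0.0, -0.013, 0.997, -0.079]
contact_force: [-2.1, -0.2, 5.7]
grip_width: 0.0297
gripper_force: 30.0
```

Converted, 22.4 mm / 1000 = 0.0224, -2.8 mm / 1000 = -0.0028, -9 degrees / 229.1831 = -0.0393.

Emit:
drive_tool(commands=[-0.0087,0,0,0,0.005,-0.0004,0,-0.0175,0,0,0,0.01,-0.0009,0,-0.0262,0,0,0,0.015,-0.0016,0,-0.0349,0,0,0,0.02,-0.0024,0,-0.0393,0,0,0,0.0224,-0.0028,0,-0.0393,0,0,0,0.0224,-0.0028,0,-0.0393,0,0,0,0.0224,-0.0028,0,-0.0393,0,0,0,0.0224,-0.0028,0])

```text
clock: 16.45
eef_pos: [0.5871, -0.0228, 0.2074]
tool_rot: [-0.001, -0.013, 0.988, -0.157]
contact_force: [-3.0, 1.1, 5.9]
grip_width: 0.0296
gripper_force: 30.0
```

Emit:
drive_tool(commands=[0,0,0,0,0,0,0,0,0,0,0,0,0,0,0,0,0,0,0,0,0,0,0,0,0,0,0,0,0,0,0,0,0,0,0,0,0,0,0,0,0,0,0,0,0,0,0,0,0,0,0,0,0,0,0,0])

```text
clock: 17.12
eef_pos: [0.5871, -0.0229, 0.2074]
tool_rot: [-0.001, -0.013, 0.988, -0.157]
contact_force: [-2.4, 0.7, 5.7]
grip_width: 0.0296
gripper_force: 30.0
```

```bash
python3 - <<'E'
from m import *
o=manip.get_obs();print(o["eef_pos"],o["contact_force"],o["ft_torque"])
C=cam("scene")
for k in range(4):
    s=manip.read_camera("scene");meas(s,C,o)
cv2.imwrite("pics/scene3.png",s)
c=proj(C,o["eef_pos"]-[0,0.02,.07]).astype(int)
cv2.imwrite("pics/z3.png",cv2.resize(s[c[1]-45:c[1]+55,c[0]-60:c[0]+60],None,fx=6,fy=6,interpolation=2))
E
```

```text
[ 0.58710021 -0.02285427  0.20738572] [-2.37580353  0.73208216  5.69461353] [ 0.07516034  0.59286982 -0.18693869]
red [139, 202, 13, 10, 95] mm [ 14.  -52.3] ang 0.2613
red n 95 PCA dir [ 0.742 -0.67 ] rmax 0.0589
blue [144, 162, 8, 39, 231] mm [  8.2 -27.8] ang 0.2875
blue n 231 PCA dir [ 0.305 -0.952] rmax 0.049
lean(tool y up) 0.3147 gz [-0.0017  0.3095  0.9509]
red [139, 202, 13, 10, 98] mm [ 14.  -52.3] ang 0.2613
red n 98 PCA dir [ 0.746 -0.666] rmax 0.0589
blue [144, 162, 8, 39, 229] mm [  8.2 -27.5] ang 0.2895
blue n 229 PCA dir [ 0.304 -0.953] rmax 0.0486
lean(tool y up) 0.3147 gz [-0.0017  0.3095  0.9509]
red [139, 202, 13, 10, 96] mm [ 14.  -52.3] ang 0.2613
red n 96 PCA dir [ 0.747 -0.665] rmax 0.0589
blue [144, 162, 8, 39, 232] mm [  8.2 -27.7] ang 0.2874
blue n 232 PCA dir [ 0.304 -0.953] rmax 0.0486
lean(tool y up) 0.3147 gz [-0.0017  0.3095  0.9509]
red [139, 202, 13, 10, 97] mm [ 13.9 -52.3] ang 0.2601
red n 97 PCA dir [ 0.746 -0.666] rmax 0.0589
blue [144, 162, 8, 39, 227] mm [  8.3 -27.7] ang 0.2896
blue n 227 PCA dir [ 0.303 -0.953] rmax 0.0486
lean(tool y up) 0.3147 gz [-0.0017  0.3095  0.9509]
```

View pics/z3.png

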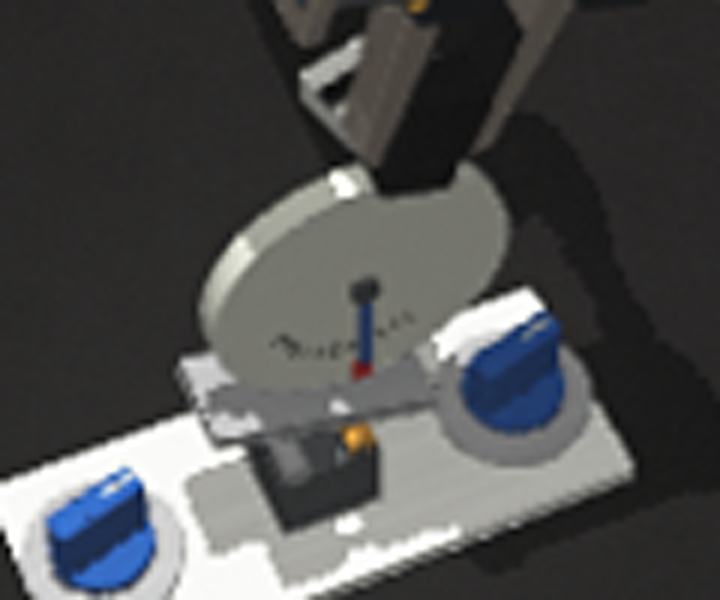

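The final crop shows the gauge leaning on the brass rib with both screws turned. The pointer tip at (366,362) sits just over the red mark at (361,370). I'll refine the offset numerically.

```bash
python3 - <<'E'
from m import *
C=cam("scene");o=manip.get_obs();print(o["eef_pos"])
def go(s,q,e):
    Rt=R.from_quat([*q[1:],q[0]]).as_matrix();gx,gy,gz=-Rt[:,0],Rt[:,1],-Rt[:,2]
    c=np.array(e)-gz*(.1458-.072);f=c+gx*.0065;p=proj(C,c);x0,y0=int(p[0])-35,int(p[1])-35
    k=cv2.resize(s[y0:y0+75,x0:x0+75],None,fx=8,fy=8,interpolation=2).astype(int);B,G,Rr=k[...,0],k[...,1],k[...,2]
    def uv(x,y):
        a,d=ray(C,(x0+(x-3.5)/8,y0+(y-3.5)/8));X=a+d*((f-a)@gx)/(d@gx)-f;return X@gy*1e3,X@gz*1e3
    for nm,m in(("red",Rr-np.maximum(B,G)>35),("blue",B-Rr>30),("hub",(k.sum(2)<200))):
        U=np.array([uv(x,y) for y,x in zip(*np.nonzero(m))]);r=np.hypot(*U.T)
        if nm=="hub": U=U[r<9];print("hub",U.mean(0).round(2),len(U));hb=U.mean(0);continue
        for a in range(10,66,4):
            V=U[(r>=a)&(r<a+4)]
            if len(V)>8:print(nm,a+2,V.mean(0).round(2),"ang",round(float(np.arctan2(V.mean(0)[0],-V.mean(0)[1])),3),len(V),"ang range",np.arctan2(V[:,0],-V[:,1]).min().round(3),np.arctan2(V[:,0],-V[:,1]).max().round(3))
go(cv2.imread("pics/scene2.png"),[.0001,-.0137,.9999,.0001],[.5865,-.0673,.2752]);print()
go(cv2.imread("pics/scene3.png"),o["tool_rot"],o["eef_pos"])
E
```

```text
[ 0.58711961 -0.02285741  0.20741375]
red 44 [ 13.27 -43.06] ang 0.299 62 ang range 0.239 0.35
red 48 [ 13.69 -46.06] ang 0.289 194 ang range 0.212 0.361
red 52 [ 14.7  -49.85] ang 0.287 224 ang range 0.208 0.365
red 56 [ 15.8  -53.61] ang 0.287 217 ang range 0.211 0.363
red 60 [ 16.64 -56.41] ang 0.287 72 ang range 0.226 0.343
blue 12 [ -1.14 -12.15] ang -0.093 109 ang range -0.259 0.074
blue 16 [ -1.01 -15.88] ang -0.064 136 ang range -0.223 0.081
blue 20 [ -1.2  -19.92] ang -0.06 128 ang range -0.181 0.047
blue 24 [ -1.28 -23.95] ang -0.053 129 ang range -0.142 0.034
blue 28 [ -1.44 -27.93] ang -0.052 128 ang range -0.13 0.025
blue 32 [ -1.45 -31.92] ang -0.045 125 ang range -0.116 0.018
blue 36 [ -1.59 -35.97] ang -0.044 123 ang range -0.103 0.013
blue 40 [ -1.77 -39.89] ang -0.044 127 ang range -0.101 0.009
blue 44 [ -1.74 -43.91] ang -0.04 122 ang range -0.087 0.006
blue 48 [ -1.82 -47.93] ang -0.038 117 ang range -0.082 0.003
blue 52 [ -1.68 -50.46] ang -0.033 18 ang range -0.059 -0.005
hub [-0.81 -1.53] 1027

red 48 [  9.92 -47.56] ang 0.206 57 ang range 0.174 0.25
red 52 [ 12.78 -50.68] ang 0.247 147 ang range 0.18 0.344
red 56 [ 15.16 -53.84] ang 0.274 196 ang range 0.195 0.349
red 60 [ 16.42 -56.52] ang 0.283 72 ang range 0.22 0.342
blue 12 [  3.14 -11.86] ang 0.259 91 ang range 0.092 0.421
blue 16 [  4.31 -15.36] ang 0.274 125 ang range 0.112 0.434
blue 20 [  5.58 -19.13] ang 0.284 124 ang range 0.145 0.407
blue 24 [  6.89 -22.95] ang 0.292 116 ang range 0.19 0.39
blue 28 [  8.02 -26.84] ang 0.291 122 ang range 0.204 0.377
blue 32 [  9.27 -30.66] ang 0.294 121 ang range 0.215 0.369
blue 36 [ 10.23 -34.51] ang 0.288 119 ang range 0.22 0.362
blue 40 [ 11.58 -38.26] ang 0.294 119 ang range 0.232 0.358
blue 44 [ 12.97 -41.94] ang 0.3 116 ang range 0.239 0.353
blue 48 [ 14.22 -44.85] ang 0.307 44 ang range 0.266 0.343
hub [-0.31 -1.71] 867
```

```bash
python3 -c "
from rig import manip
print(manip.get_obs()['contact_force'],manip.finish_job())"
```

```text
the job is handed in; nothing more can be done
[-2.87431586  0.5810126   6.29756807] None
```

The job is handed in: both screws are turned to their stops, and the gauge is held on the brass rib at about 10 N and 0.315 rad lean, with the pointer an estimated 0.02 rad or less from the red mark (limit 0.06); no verdict was returned.

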